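Take the bore of a bronze bush with a telescoping gauge

ROBOT

A 6-joint arm with a two-finger parallel gripper is mounted at the origin on a cart in front of the work surface, level with it; the furniture and walls round the work are solid. World frame = base frame: x ahead of the robot, y to its left, z up, the work surface at z = 0. Lengths are in m, angles in rad, forces in N, time in s.
With the tool pointing down it reaches from about 0.3 to 1 m from the base axis. Payload 5.1 kg.
Tool frame: the origin (TCP) lies at the very end of the fingers, on their centre line; the grasp point (between the pads) lies 19 mm behind it; z points along the fingers, y is the direction in which the jaws open and shut (so a half turn about z gives the same grasp; the last joint's range is limited). The gripper opens to 95 mm and grips with 3 to 60 N. Pads are 20 mm wide; open, the fingers measure 119 mm over their backs; the gripper's body (75 mm by 180 mm) begins 59 mm behind the grasp point.
Start: joints at [-1.419, 0.124, 1.65, -0, 1.367, -0.083], TCP at [0.151, -0.632, 0.215] pointing down, gripper open.
Joint ranges: [-2.61, 2.61], [-1.02, 2.33], [0.03, 2.71], [-1.35, 4.49], [0.32, 2.68], [-2.91, 2.91]. Speed limits (rad/s): [2.57, 2.57, 3.14, 3.14, 3.14, 3.14].

INTERFACE

Orientations are given as [roll, pitch, yaw] about the fixed x, y, z axes, in that order (R = Rz(yaw) Ry(pitch) Rx(roll)).
In Python, from plant import manip gives the robot as it stands.
- The arm moves only by the tool send_rows, never from a script. Its argument "deltas" is one flat list of numbers, 7 for each row, row after row: the shift along the tool's x, y, z in mm, then the turn, a rotation vector about the tool's x, y, z in degrees, then the gripper's target within -1 to 1 (fully open at 1, half-way at 0, shut at -1). In form: [dx, dy, dz, rx, ry, rz, jaw, dx, dy, dz, rx, ry, rz, jaw, ...]. A call has 1 to 20 rows; each row is the pose to reach, as a shift and turn from the pose measured when the call began, along the tool's axes at that moment; what a row does not reach only later rows make up. A row lasts 1/8 s, in which the tool goes at most 62.5 mm and 10.7 degrees, less where a joint would pass 70% of its speed; a pose out of reach is approached as far as the arm can. A call with a gripper value outside its range is refused whole. The fingers move at their own pace and stop on an object; the grip force is fixed at half the most. Time passes only in rows, so rows that repeat a pose let the fingers close. It gives the time, the measured TCP pose, the force and the opening at its end, in the units of the state.
- manip.get_state(): the state, without advancing time (a new reading comes with each control period).
- manip.capture(name): name is "scene" or "top" or "wrist"; returns the picture (400x640x3 uint8, red, green, blue); there is no depth.
- manip.camera_info(name): a dict with "camera_matrix" (3x3 intrinsics, pixels), "dist_coeffs" ([k1, k2, p1, p2, k3] as OpenCV has them; the pictures are not rectified), "R" (3x3) and "t" (3): a world point X has camera coordinates R X + t. Camera axes: x right, y down, z forward; pixel columns grow to the right and rows downward; lengths in m; the calibration is good to about 2 mm. A picture is of the moment at which its call begins: read the wrist's pose just before it. camera_info takes no time and is no camera call; for the wrist camera it gives the pose at the moment of the call.
- manip.close_job(): hands the job in, once; it reports no verdict.
The state is a dict: "t": time; "joints": joint angles; "joint_vel": joint speeds; "joint_torque": joint torques, N m; "tool_pos": TCP position; "tcp_rot": TCP orientation; "wrist_force": force on the tool from outside, world axes, zero at the start; "torque": the same for the moment, N m; "grip_width": finger opening in m.
Only numpy, scipy, OpenCV 4.12 (cv2) and the standard library are available. Lean on these libraries where they do the work, as an engineer would, in place of code of your own. Each camera call takes 0.05 s, during which the arm holds its last target.

TASK

The spindle for this carving stand has to be turned to suit the bronze bush in the bored block, so take the size of the bore: put the telescoping gauge into it until its disc is seated on the block, slacken the lock knob so that the plungers spring out to the wall, then tighten the knob again while the disc is still seated. Draw the locked gauge out and put it back in its stand upright, still set to the bore so that it can be read later. Press firmly enough that the gauge does not turn with the knob, but gently: nothing may be forced, and leave the other tools where they are.

Things in the scene. Friction and masses are not known exactly. Their poses are not given: they have to be found in the camera images.
- bore_gauge: Steel telescoping bore gauge, 0.33 kg, upright in its stand. Origin on its axis in the plane of its seating face, z up the handle. Knob 24 mm thick at z 40 to 62 mm; handle 13 mm thick at z 12 to 39; disc 68 mm wide at z 2 to 6, resting on three black buttons (60 mm circle, undersides z = 0). Carry it by knob or handle.
- tip_a (a point): Rounded tip (9 mm thick) of the plunger on the gauge's +y side. A spring pushes each plunger outward with about 1.2 N, by up to 6.5 mm; the lock holds it against about 8 N. Drawn in and locked, as at the start, the tips are 35 mm apart; quite free, 48 mm. The size taken is the distance from tip_a to tip_b.
- tip_b (a point): The same for the plunger on the gauge's -y side.
- knob_grip (a point): Middle of the gripping surface of the lock knob, on the gauge's axis, 50 mm above the gauge's origin (10 mm above the knob's lower edge).
- lock_knob (a joint): Turn of the lock knob on the gauge, rad: 0 tight stop, 1.2 slack stop, growing counter-clockwise seen from above. Below 0.3 the plungers are held, above 0.6 free; it stays where left. It takes up to 0.14 N m, more than the gauge's weight resists: unless the disc is pressed on the block with some 12 to 18 N the whole gauge turns along with it. At a stop the gauge slips round harmlessly.
- swivel_base: Pale wooden block 100 x 100 mm on a plywood board 116 x 116 x 14 mm screwed to the bench, 60 mm high in all, with a bronze bush let in flush with its top. Origin at the centre of its underside, z up. It does not move.
- bore_mouth (a point): Centre of the mouth of the bore, in the plane of the block's top. The bore is 40 mm in diameter, 46 mm deep, blind, with a 2.5 mm chamfer at 45 degrees. With the gauge seated its origin is at this point. A load above 25 N would mark the bush.
- gauge_stand: Dark wooden block 88 x 88 x 45 mm fixed to the bench, in which the gauge hangs by its disc. Origin at the centre of its underside, z up.
- stand_mouth (a point): Centre of the mouth of the stand's hole, in the plane of its top. The hole is 46 mm in diameter, 39 mm deep, with a 2.5 mm chamfer. The gauge's origin is in this point when it is put away.
- marking_gauge: Wooden marking gauge, 77 x 210 x 52 mm, lying behind the work; leave alone. Origin at the centre of its underside.
- try_square: Try square, 171 x 110 x 17 mm, lying to the right; leave alone. Origin at the centre of its underside.
- tape_measure: Pocket tape measure, 31 x 84 x 60 mm, to the left; leave alone. Origin at the centre of its underside.
- pencil: Pencil, 136 mm long and 7 mm thick, behind the work; leave alone. Origin at the centre of its underside.
- gauge_head (a point): Middle of the gauge's cross barrel, 26 mm below the gauge's origin, at the end of a 10 mm stem. The barrel is 13 mm thick and 28 mm long along the gauge's own y; a plunger comes out of each end. The gauge's lowest point is 6.5 mm below this point.
Not all that is in view belongs to the job. Leave any pink look-alike of the gauge_stand alone. Of the things that look like the bore_gauge, the smaller one is meant.

How it is judged:
By the outcome, as a careful person would: the job done as asked, in the order asked, and still so for the second after the job is handed in, with the robot touching nothing.
It also fails if it takes over 72 s, if anything falls off the work surface, if the arm or the gripper's body presses on something with over 40 N, if the wrist force passes 120 N, or if a joint passes its speed limit or range.

## Working session

There is one attempt and no reset: what is moved stays moved. The work goes in short steps, Python scripts to look and compute and a tool call to move; the robot and the scene stay as the last step left them, time stands still between calls to the robot, and variables do not carry over. Pictures are saved under pics/ and viewed, and the job is handed in when it is done.

Besides the shell and the picture viewer there is one more tool, called after ">>>" as a command line: name --argument value ..., lists and objects as JSON in quotes. send_rows: Moves the arm, as the interface text tells. Its arguments: {"type":"object","properties":{"deltas":{"type":"array"}},"required":["deltas"]}

```bash
mkdir -p pics; ls
python3 - <<'E'
from plant import manip
import cv2
s=manip.get_state();print(s)
for n in("scene","top","wrist"):
    im=manip.capture(n);cv2.imwrite(f"pics/{n}0.png",im[:,:,::-1])
    c=manip.camera_info(n);print(n,c)
E
```

```text
pics
{'t': 0.0, 'joints': array([-1.41862781e+00,  1.24489300e-01,  1.65168152e+00,  2.74880538e-05,
        1.36746702e+00, -8.26061168e-02]), 'joint_vel': array([ 0.0008278 , -0.00058023, -0.00050544, -0.00043207, -0.00084431,
       -0.0006205 ]), 'joint_torque': array([ 2.59297367e-04, -4.17601240e+01, -3.59931564e+01,  7.74654583e-02,
        4.93193697e-02, -1.84665987e-04]), 'tool_pos': array([ 0.15108388, -0.63154084,  0.21339282]), 'tcp_rot': array([-3.13955665e+00, -1.95571931e-04,  2.34768858e-01]), 'wrist_force': array([-1.48680495,  0.15471483,  0.07625532]), 'torque': array([ 0.04426667, -0.01093403,  0.01136679]), 'grip_width': 0.09548131985447639}
scene {'camera_matrix': array([[460.17095507,   0.        , 312.27679402],
       [  0.        , 460.17095507, 197.98781358],
       [  0.        ,   0.        ,   1.        ]]), 'dist_coeffs': array([-0.05207166,  0.        ,  0.        ,  0.        ,  0.        ]), 'R': array([[-0.74163845, -0.67047106,  0.0209993 ],
       [-0.36030941,  0.37175844, -0.85555408],
       [ 0.56581759, -0.64207805, -0.51728739]]), 't': arra
[... 282 characters left out ...]
        ,  0.        ]), 'R': array([[ 0.00981422, -0.99990149,  0.01003431],
       [-0.98287676, -0.01149267, -0.18390539],
       [ 0.1840026 , -0.00805761, -0.98289273]]), 't': array([-0.05528353,  0.57414446,  0.97006895])}
wrist {'camera_matrix': array([[292.33098475,   0.        , 317.51809299],
       [  0.        , 292.33098475, 201.23766146],
       [  0.        ,   0.        ,   1.        ]]), 'dist_coeffs': array([-0.01210011,  0.        ,  0.        ,  0.        ,  0.        ]), 'R': array([[ 0.23332985, -0.9723944 , -0.00251268],
       [-0.92814281, -0.22348069,  0.29766978],
       [-0.29001397, -0.06712312, -0.95466559]]), 't': array([-0.64982213, -0.03485223,  0.39283855])}
```

View pics/scene0.png

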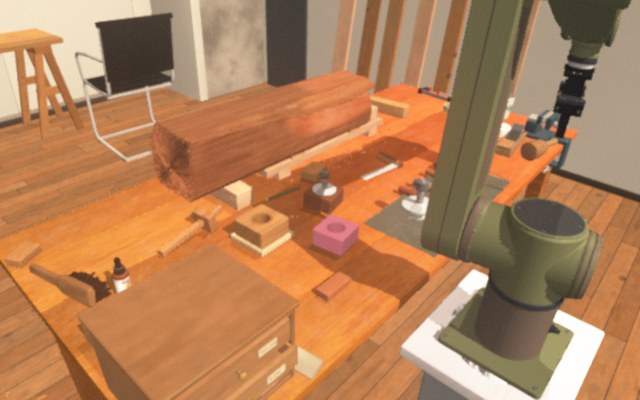

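View pics/top0.png

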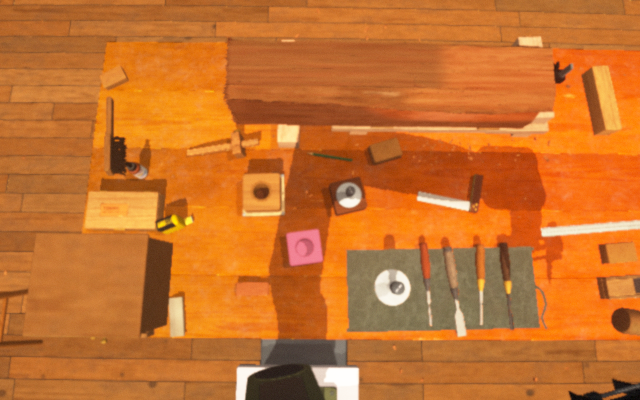

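View pics/wrist0.png

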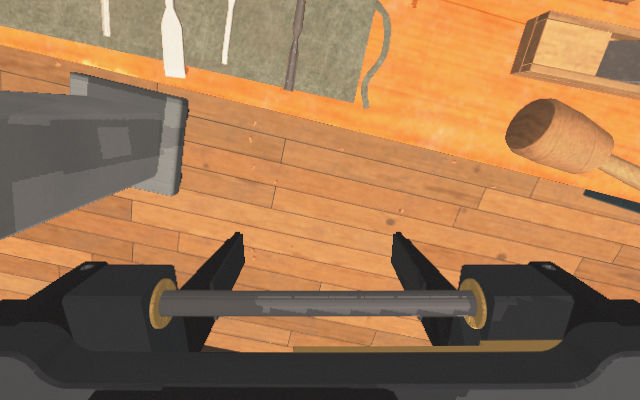

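In the top view, two things look like the gauge: one in the dark stand at (349,193) and a larger one lying on the mat at (393,288). There are also two stand-like blocks, the dark one and a pink one at (304,247). The smaller gauge, in the dark stand, fits the description. The bore block is at (262,192). I'll confirm this in enlarged crops.

```bash
cat > h.py <<'E'
import numpy as np, cv2
from plant import manip
def ray(ci,uv):
    p=cv2.undistortPoints(np.array([[uv]],float),ci["camera_matrix"],ci["dist_coeffs"])[0,0]
    R,t=np.array(ci["R"]),np.array(ci["t"])
    return -R.T@t, R.T@np.array([p[0],p[1],1.])
def onz(ci,uv,z):
    o,d=ray(ci,uv); return o+d*(z-o[2])/d[2]
def proj(ci,X):
    R,t=np.array(ci["R"]),np.array(ci["t"])
    return cv2.projectPoints(np.array([X],float),cv2.Rodrigues(R)[0],t,ci["camera_matrix"],ci["dist_coeffs"])[0][0,0]
E
python3 - <<'E'
from h import *
a=cv2.imread("pics/top0.png");b=cv2.imread("pics/scene0.png")
cv2.imwrite("pics/crop_top.png",cv2.resize(a[160:320,235:435],None,fx=4,fy=3.6,interpolation=cv2.INTER_CUBIC)[:576])
cv2.imwrite("pics/crop_scene.png",cv2.resize(b[155:265,220:370],None,fx=5,fy=5,interpolation=cv2.INTER_CUBIC))
ci=manip.camera_info("top")
for uv,z in(((262,190),.06),((349,193),.045),((350,188),.1),((304,247),.045),((393,288),0.03)): print(uv,onz(ci,uv,z))
E
```

```text
(262, 190) [0.61024407 0.10171866 0.06      ]
(349, 193) [ 0.60807678 -0.13331677  0.045     ]
(350, 188) [ 0.60931281 -0.13096248  0.1       ]
(304, 247) [ 0.46010551 -0.01311099  0.045     ]
(393, 288) [ 0.35527818 -0.25017786  0.03      ]
```

View pics/crop_top.png

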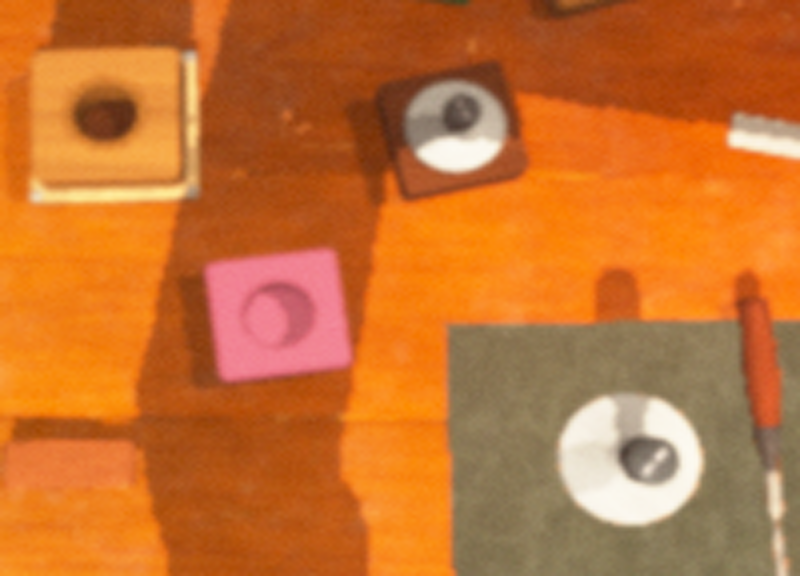

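View pics/crop_scene.png

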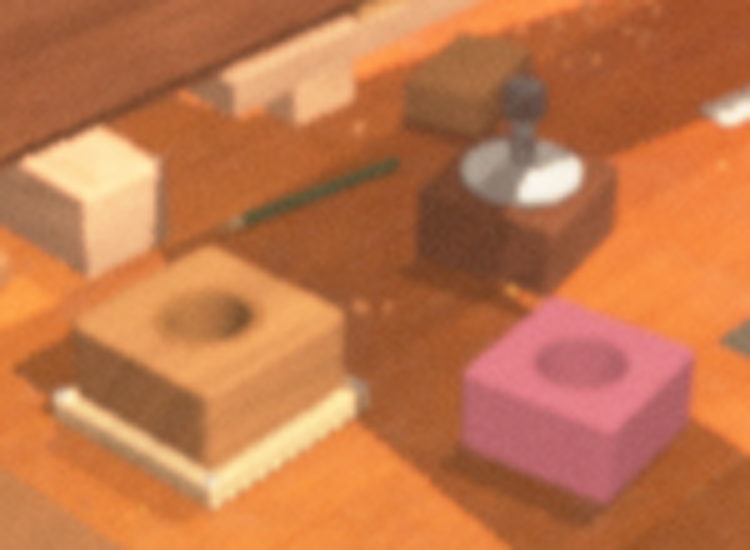

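The crops confirm it: the small gauge stands in the dark stand at top px (350,192), and the bore block is at (262,190). The pink block and the larger gauge on the mat are decoys. Next I'll work out the camera offset, the log clearance and the first move.

Run:
```python
from h import *
from scipy.spatial.transform import Rotation as Ro
s=manip.get_state();ci=manip.camera_info("wrist")
R=Ro.from_euler("xyz",s["tcp_rot"]).as_matrix()
C=-ci["R"].T@ci["t"]; print("cam in tool",R.T@(C-s["tool_pos"]), "axis",R.T@ci["R"].T[:,2])
t=manip.camera_info("top")
print("log foot",onz(t,(400,130),0),onz(t,(240,125),0.03), onz(t,(240,97),.2),onz(t,(400,110),.2))
for g in((0.55,-0.02,0.33),):
    print(R.T@(np.array(g)-s["tool_pos"])*1000, np.degrees(s["tcp_rot"]))
```

```text
cam in tool [ 0.0841616   0.00096171 -0.1700862 ] axis [-2.97808566e-01 -6.25881659e-04  9.54625406e-01]
log foot [ 0.80975794 -0.28899631  0.        ] [0.80655174 0.17601565 0.03      ] [0.80911016 0.14376506 0.2       ] [ 0.78100664 -0.2437878   0.2       ]
[ 530.27489858 -502.28395028 -115.43118225] [-1.79906617e+02 -8.17278277e-03  1.34514675e+01]
```

```bash
cat >> h.py <<'E'
from scipy.spatial.transform import Rotation as Ro
def plan(pos,yaw_deg=None):
    s=manip.get_state();R=Ro.from_euler("xyz",s["tcp_rot"])
    d=R.inv().apply(np.array(pos)-s["tool_pos"])*1000
    if yaw_deg is None: yaw_deg=np.degrees(s["tcp_rot"][2])
    G=Ro.from_euler("xyz",[180,0,yaw_deg],degrees=True)
    rv=np.degrees((R.inv()*G).as_rotvec())
    print("t %.2f"%s["t"],"now",s["tool_pos"].round(4),np.degrees(s["tcp_rot"]).round(2),"F",s["wrist_force"].round(2),"w",s["grip_width"].round(4))
    print("delta mm",d.round(1),"rotvec",rv.round(2))
E
python3 -c "
from h import *
plan((0.62,-0.02,0.28),0)"
```

```text
Traceback (most recent call last):
  File "h.py", line 19, in plan
    print("t %.2f"%s["t"],"now",s["tool_pos"].round(4),np.degrees(s["tcp_rot"]).round(2),"F",s["wrist_force"].round(2),"w",s["grip_width"].round(4))
                                                                                                                           ^^^^^^^^^^^^^^^^^^^^^
AttributeError: 'float' object has no attribute 'round'
```

```bash
sed -i 's/s\["grip_width"\].round(4)/round(s["grip_width"],4)/' h.py
python3 -c "
from h import *
plan((0.62,-0.02,0.28),0)"
```

```text
t 0.15 now [ 0.1511 -0.6317  0.2137] [-1.7991e+02 -1.0000e-02  1.3450e+01] F [ 0.51  0.17 -0.36] w 0.095
delta mm [ 598.3 -485.9  -65.4] rotvec [-0.09  0.   13.45]
```

>>> send_rows --deltas '[0,0,-60,0,0,0,1,598,-486,-66,-0.1,0,13.5,1,598,-486,-66,-0.1,0,13.5,1,598,-486,-66,-0.1,0,13.5,1,598,-486,-66,-0.1,0,13.5,1,598,-486,-66,-0.1,0,13.5,1,598,-486,-66,-0.1,0,13.5,1,598,-486,-66,-0.1,0,13.5,1,598,-486,-66,-0.1,0,13.5,1,598,-486,-66,-0.1,0,13.5,1,598,-486,-66,-0.1,0,13.5,1,598,-486,-66,-0.1,0,13.5,1,598,-486,-66,-0.1,0,13.5,1,598,-486,-66,-0.1,0,13.5,1,598,-486,-66,-0.1,0,13.5,1,598,-486,-66,-0.1,0,13.5,1,598,-486,-66,-0.1,0,13.5,1]'

```text
t: 2.28
tool_pos: [0.619, -0.0214, 0.2807]
tcp_rot: [3.141, -0.0, -0.003]
wrist_force: [-0.3, -0.1, 0.7]
grip_width: 0.0953
```

Run:
```python
from h import *
s=manip.get_state();print(s["joints"].round(2),s["joint_vel"].round(3))
plan((0.62,-0.02,0.28),0)
ci=manip.camera_info("wrist");im=manip.capture("wrist")[:,:,::-1];cv2.imwrite("pics/w1.png",im)
np.save("w1.npy",ci,allow_pickle=True)
```

```text
[-0.12  0.02  1.64 -0.    1.47  1.45] [ 0.001  0.    -0.003  0.004 -0.002  0.001]
t 2.27 now [ 0.619  -0.0214  0.2807] [ 1.7998e+02 -1.0000e-02 -1.6000e-01] F [-0.33 -0.09  0.7 ] w 0.0953
delta mm [ 1.  -1.4  0.7] rotvec [ 0.02 -0.01 -0.16]
```

View pics/w1.png

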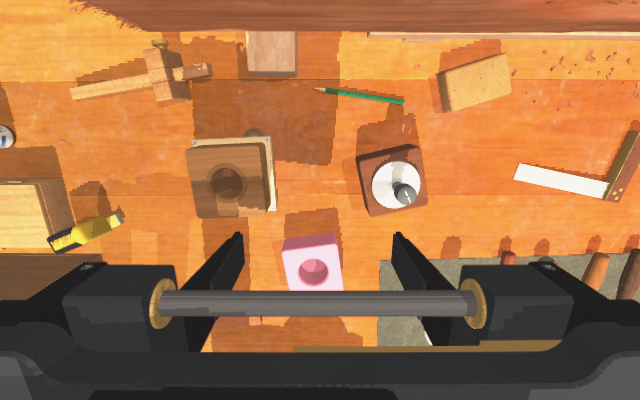

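The wrist picture shows the gauge disc at about (398,186), its knob at (405,194), the bore at (227,183), and the pink stand at (312,268). I'll enlarge and measure.

Run:
```python
from h import *
im=cv2.imread("pics/w1.png");ci=np.load("w1.npy",allow_pickle=True).item()
a=cv2.resize(im[130:225,180:280],None,fx=4,fy=4,interpolation=cv2.INTER_CUBIC)
b=cv2.resize(im[130:225,345:445],None,fx=4,fy=4,interpolation=cv2.INTER_CUBIC)
cv2.imwrite("pics/w1c.png",np.hstack([a,b]))
hsv=cv2.cvtColor(im,cv2.COLOR_BGR2HSV)
m=((hsv[...,1]<60)).astype(np.uint8)*255
m2=np.zeros_like(m);m2[140:225,360:440]=m[140:225,360:440]
c=max(cv2.findContours(m2,0,1)[0],key=cv2.contourArea);h=cv2.convexHull(c)
pts=np.array([onz(ci,p[0]+0.0,0.051)[:2] for p in h])
(cx,cy),r=cv2.minEnclosingCircle(pts.astype(np.float32));print("disc",cx,cy,r, cv2.fitEllipse(c))
```

```text
disc 0.6022274494171143 -0.1329919993877411 0.03559570014476776 ((395.6115417480469, 184.28456115722656), (45.877288818359375, 48.51244354248047), 60.10568618774414)
```

View pics/w1c.png

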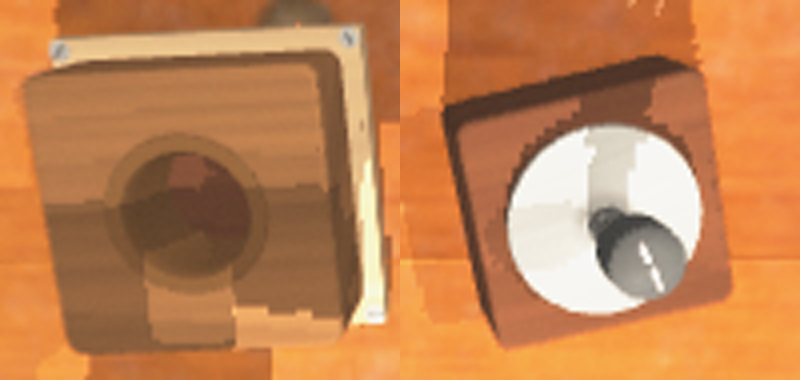

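Run:
```python
from h import *
plan((0.603,-0.133,0.20),-35)
t=np.array([.084162,.00096,-.170086])
# projected pixel of disc/knob when at hover
Rt=manip.camera_info("wrist")["R"]@Ro.from_euler("xyz",manip.get_state()["tcp_rot"]).as_matrix()
ci=manip.camera_info("wrist")
for z in(.107,.051,.045):
    X=np.array([0,0,.2-z])-t; c=Rt@X; print(z,c,(ci["camera_matrix"]@c/c[2])[:2])
```

```text
t 2.33 now [ 0.6191 -0.0214  0.2808] [ 1.7998e+02 -1.0000e-02 -1.6000e-01] F [ 0.39  0.04 -0.24] w 0.0947
delta mm [-15.8 111.7  80.9] rotvec [ 2.000e-02 -2.000e-02  3.484e+01]
0.107 [-0.00085223  0.00194459  0.2762135 ] [316.61612968 203.29572536]
0.051 [-0.00081653 -0.01474207  0.3296696 ] [316.79404352 188.16529119]
0.045 [-0.0008127  -0.01652992  0.33539704] [316.80974204 186.83023268]
```

>>> send_rows --deltas '[-16,112,81,0,0,34.8,1,-16,112,81,0,0,34.8,1,-16,112,81,0,0,34.8,1,-16,112,81,0,0,34.8,1,-16,112,81,0,0,34.8,1,-16,112,81,0,0,34.8,1]'

```text
t: 3.08
tool_pos: [0.6028, -0.1336, 0.2004]
tcp_rot: [-3.142, -0.001, -0.61]
wrist_force: [0.2, 0.2, 1.3]
grip_width: 0.0951
```

Run:
```python
from h import *
plan((0.603,-0.133,0.2),-35)
ci=manip.camera_info("wrist");im=manip.capture("wrist")[:,:,::-1];cv2.imwrite("pics/w2.png",im)
np.save("w2.npy",ci,allow_pickle=True)
b=cv2.resize(im[110:270,220:420],None,fx=4,fy=3.6,interpolation=cv2.INTER_CUBIC);cv2.imwrite("pics/w2c.png",b)
hsv=cv2.cvtColor(im,cv2.COLOR_BGR2HSV)
m=((hsv[...,1]<60)).astype(np.uint8)*255
m2=np.zeros_like(m);m2[120:230,250:390]=m[120:230,250:390]
c=max(cv2.findContours(m2,0,1)[0],key=cv2.contourArea);h=cv2.convexHull(c)
pts=np.array([onz(ci,p[0]+0.0,0.051)[:2] for p in h])
(cx,cy),r=cv2.minEnclosingCircle(pts.astype(np.float32));print("disc",cx,cy,r, cv2.fitEllipse(c))
```

```text
t 3.08 now [ 0.6028 -0.1336  0.2004] [-1.7999e+02 -7.0000e-02 -3.4940e+01] F [0.23 0.2  1.26] w 0.0951
delta mm [-0.2 -0.6  0.4] rotvec [-0.01 -0.07  0.06]
disc 0.6027575731277466 -0.1325099915266037 0.0343591533601284 ((316.2690124511719, 188.5350341796875), (57.718502044677734, 59.003231048583984), 89.80545806884766)
```

View pics/w2c.png

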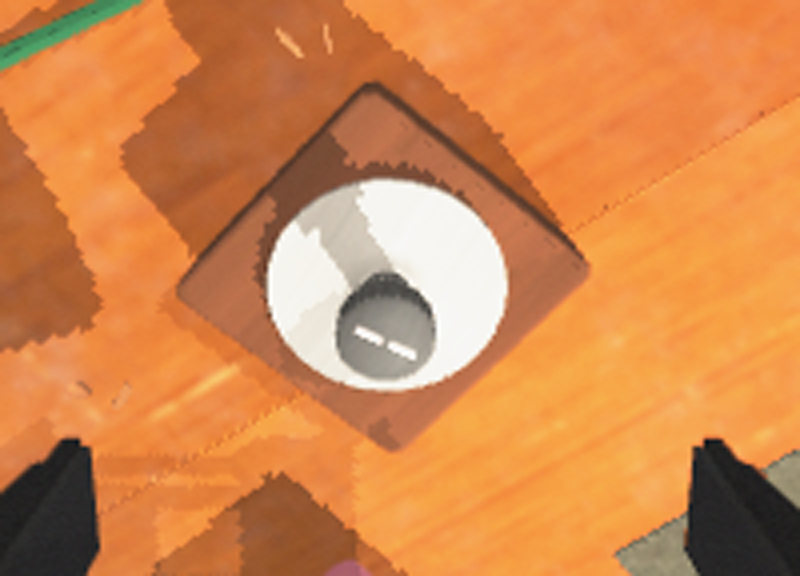

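The crop shows the disc centre at px (316,188.5) and the knob top at (316.5,201), with the knob mark aligned right and down. I'll take the same view of the bore before gripping, so any camera bias cancels.

Run:
```python
from h import *
ci=np.load("w1.npy",allow_pickle=True).item()
print(onz(ci,(227,183),.06), onz(ci,(226.5,182.5),.06))
plan((0.607,0.101,0.209),-35)
```

```text
[0.60796916 0.10222037 0.06      ] [0.60867719 0.10284298 0.06      ]
t 3.12 now [ 0.6029 -0.1334  0.2004] [-1.800e+02 -7.000e-02 -3.493e+01] F [0.13 0.22 0.18] w 0.0948
delta mm [-130.9 -194.5   -8.8] rotvec [-0.   -0.07  0.07]
```

>>> send_rows --deltas '[-131,-194.5,-9,0,0,0,1,-131,-194.5,-9,0,0,0,1,-131,-194.5,-9,0,0,0,1,-131,-194.5,-9,0,0,0,1,-131,-194.5,-9,0,0,0,1,-131,-194.5,-9,0,0,0,1,-131,-194.5,-9,0,0,0,1]'

```text
t: 4.0
tool_pos: [0.6069, 0.0999, 0.2092]
tcp_rot: [3.141, -0.001, -0.611]
wrist_force: [0.2, -0.2, 0.5]
grip_width: 0.0949
```

Run:
```python
from h import *
plan((0.607,0.101,0.209),-35)
ci=manip.camera_info("wrist");im=manip.capture("wrist")[:,:,::-1];cv2.imwrite("pics/w3.png",im)
np.save("w3.npy",ci,allow_pickle=True)
b=cv2.resize(im[110:270,220:420],None,fx=4,fy=3.6,interpolation=cv2.INTER_CUBIC);cv2.imwrite("pics/w3c.png",b)
```

```text
t 4.00 now [0.6069 0.0999 0.2092] [ 1.7999e+02 -7.0000e-02 -3.5010e+01] F [ 0.25 -0.21  0.48] w 0.0949
delta mm [-0.5 -1.   0.2] rotvec [ 0.01 -0.07 -0.01]
```

View pics/w3c.png

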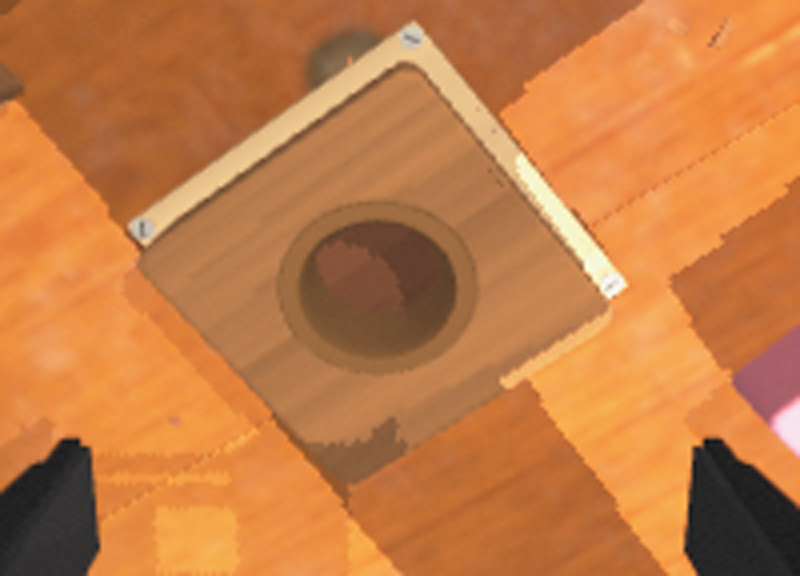

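The bush ring spans crop x 277–478 and y 201–374, so its centre is at px (314.1,189.5). Now I'll compute positions.

Run:
```python
from h import *
ci=np.load("w3.npy",allow_pickle=True).item()
f=lambda x,y:(220+(x+.5)/4-.5,110+(y+.5)/3.6-.5)
print("bush",onz(ci,f(377.5,287.5),.06),"inner",onz(ci,f(378,289.5),.06))
for a in((277,287),(478,287),(377,201),(377,374)): print(onz(ci,f(*a),.06))
ci=np.load("w2.npy",allow_pickle=True).item()
print("knob top",onz(ci,f(386,328),.107),"disc",onz(ci,f(387.5,285),.051))
plan((0.6028,-0.1325,0.16),-35)
print(onz(manip.camera_info("top"),(262,190),.06))
```

```text
bush [0.60807303 0.1028211  0.06      ] inner [0.60746094 0.10307954 0.06      ]
[0.62447902 0.12598881 0.06      ]
[0.59193452 0.07946514 0.06      ]
[0.63054733 0.08715303 0.06      ]
[0.58460684 0.11953475 0.06      ]
knob top [ 0.60571002 -0.13509169  0.107     ] disc [ 0.60299584 -0.1334075   0.051     ]
t 4.05 now [0.6069 0.0998 0.2092] [ 1.7999e+02 -7.0000e-02 -3.5030e+01] F [ 0.59  0.02 -0.3 ] w 0.0952
delta mm [129.9 192.6  49.4] rotvec [ 0.01 -0.07 -0.03]
[0.61024407 0.10171866 0.06      ]
```

>>> send_rows --deltas '[130,193,20,0,0,0,1,130,193,20,0,0,0,1,130,193,20,0,0,0,1,130,193,50,0,0,0,1,130,193,50,0,0,0,1,130,193,50,0,0,0,1,130,193,50,0,0,0,1]'

```text
t: 4.92
tool_pos: [0.6034, -0.1322, 0.1606]
tcp_rot: [-3.141, -0.003, -0.61]
wrist_force: [-0.2, 0.8, 0.6]
grip_width: 0.0951
```

```bash
python3 -c "
from h import *
plan((0.6033,-0.1330,0.076),-35)"
```

```text
t 4.92 now [ 0.6034 -0.1322  0.1606] [-1.7996e+02 -1.7000e-01 -3.4960e+01] F [-0.15  0.85  0.59] w 0.0951
delta mm [ 0.1  0.7 84.6] rotvec [-0.04 -0.17  0.04]
```

>>> send_rows --deltas '[0,0.7,45,0,-0.15,0,1,0,0.7,75,0,-0.15,0,1,0,0.7,84.5,0,-0.15,0,1,0,0.7,84.5,0,-0.15,0,1,0,0.7,84.5,0,-0.15,0,1]'

```text
t: 5.55
tool_pos: [0.6046, -0.133, 0.0783]
tcp_rot: [-3.14, -0.004, -0.61]
wrist_force: [-0.3, -0.2, -0.0]
grip_width: 0.0955
```

Run:
```python
from h import *
plan((0.6033,-0.1330,0.076),-35)
im=manip.capture("wrist")[:,:,::-1];cv2.imwrite("pics/w4.png",im)
```

```text
t 5.55 now [ 0.6046 -0.133   0.0783] [-179.9    -0.21  -34.94] F [-0.26 -0.24 -0.04] w 0.0955
delta mm [-1.1  0.8  2.3] rotvec [-0.1  -0.21  0.06]
```

View pics/w4.png

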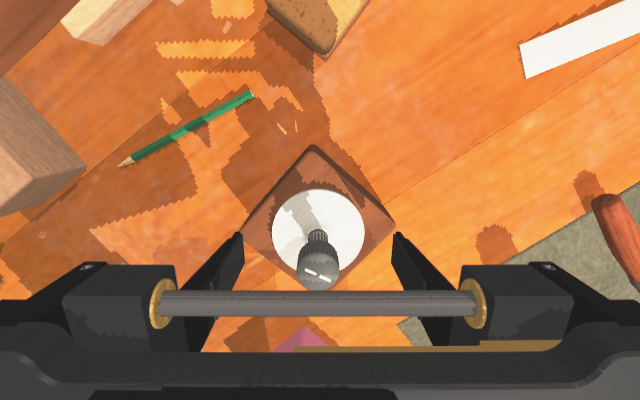

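The fingers straddle the knob, which sits centred at px (318,265). I'll correct the last 2 mm and close.

>>> send_rows --deltas '[-1,0.5,2.3,-0.1,-0.2,0,1,-1,0.5,2.3,-0.1,-0.2,0,1,-1,0.5,2.3,-0.1,-0.2,0,0]'

```text
t: 5.98
tool_pos: [0.6036, -0.133, 0.0761]
tcp_rot: [-3.142, -0.0, -0.61]
wrist_force: [0.5, -0.3, -0.6]
grip_width: 0.0898
```

```bash
python3 -c "
from h import *
plan((0.6033,-0.1330,0.076),-35)"
```

```text
t 5.97 now [ 0.6036 -0.133   0.0761] [-1.800e+02 -3.000e-02 -3.495e+01] F [ 0.46 -0.29 -0.64] w 0.0898
delta mm [-0.2  0.1  0.1] rotvec [-0.   -0.03  0.05]
```

>>> send_rows --deltas '[0,0,0,0,0,0,-1,0,0,0,0,0,0,-1,0,0,0,0,0,0,-1,0,0,0,0,0,0,-1,0,0,0,0,0,0,-1,0,0,0,0,0,0,-1,0,0,0,0,0,0,-1,0,0,0,0,0,0,-1]'

```text
t: 6.98
tool_pos: [0.6037, -0.1329, 0.0762]
tcp_rot: [-3.141, -0.001, -0.61]
wrist_force: [0.7, -0.1, 0.8]
grip_width: 0.0236
```

```bash
python3 -c "
from h import *
plan((0.6033,-0.1330,0.14),-35);print(manip.get_state()['torque'])"
```

```text
t 6.97 now [ 0.6037 -0.1329  0.0762] [-1.7998e+02 -3.0000e-02 -3.4960e+01] F [ 0.71 -0.11  0.79] w 0.0236
delta mm [ -0.2   0.3 -63.8] rotvec [-0.02 -0.03  0.04]
[ 0.20661261  0.00085274 -0.02367639]
```

>>> send_rows --deltas '[0,0,-15,0,0,0,-1,0,0,-40,0,0,0,-1,0,0,-65,0,0,0,-1,0,0,-80,0,0,0,-1,0,0,-80,0,0,0,-1,0,0,-80,0,0,0,-1,0,0,-80,0,0,0,-1]'

```text
t: 7.85
tool_pos: [0.6027, -0.1327, 0.1545]
tcp_rot: [3.141, 0.002, -0.61]
wrist_force: [0.6, 0.6, -3.3]
grip_width: 0.0231
```

Run:
```python
from h import *
plan((0.6078,0.103,0.156),-35);print(manip.get_state()['torque'])
ci=manip.camera_info("wrist");np.save("w5.npy",ci,allow_pickle=True)
im=manip.capture("wrist")[:,:,::-1];cv2.imwrite("pics/w5.png",im)
im=manip.capture("scene")[:,:,::-1];cv2.imwrite("pics/s5.png",cv2.resize(im[120:270,220:420],None,fx=4,fy=4,interpolation=cv2.INTER_CUBIC))
```

```text
t 7.85 now [ 0.6027 -0.1327  0.1545] [ 1.7997e+02  1.2000e-01 -3.4960e+01] F [ 0.55  0.57 -3.31] w 0.0231
delta mm [-130.9 -196.1   -1.3] rotvec [0.03 0.12 0.04]
[0.08426698 0.05339405 0.01581871]
```

View pics/w5.png

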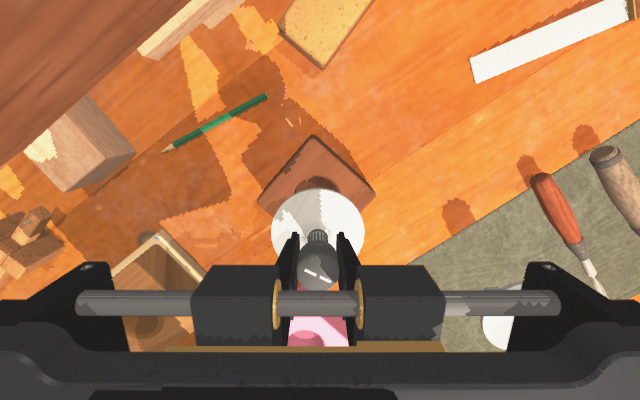

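View pics/s5.png

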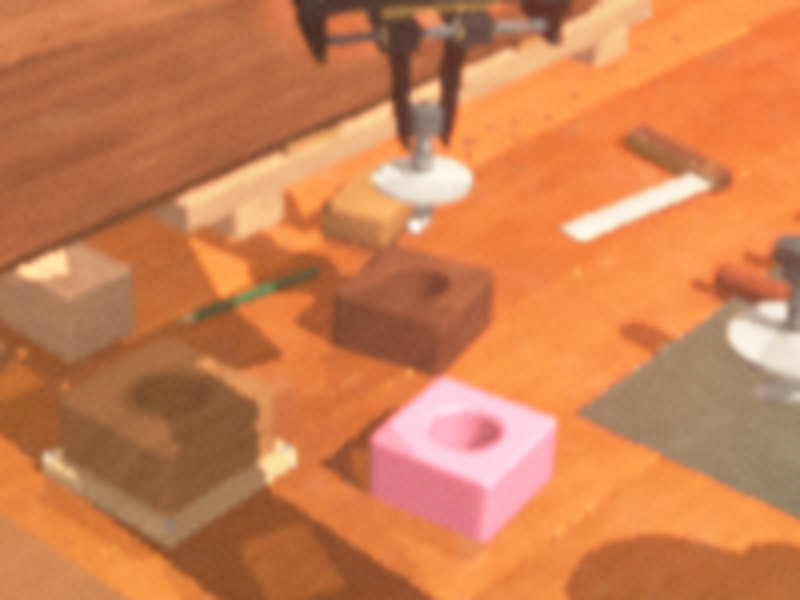

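The gauge hangs upright in the jaws, with the disc at px (318,231). The stand is empty and the force reads −3.3 N, which is the gauge's weight. I'll work out its offset in the tool frame.

Run:
```python
from h import *
from scipy.optimize import least_squares
ci=np.load("w5.npy",allow_pickle=True).item();im=cv2.imread("pics/w5.png")
s=manip.get_state();hsv=cv2.cvtColor(im,cv2.COLOR_BGR2HSV)
m=(hsv[...,1]<60).astype(np.uint8)*255;mm=np.zeros_like(m);mm[180:245,262:375]=m[180:245,262:375]
n,l,st,c=cv2.connectedComponentsWithStats(mm);k=1+st[1:,4].argmax()
P=[]
ys,xs=np.where(l==k)
for y in range(190,232):
    r=xs[ys==y]
    if len(r): P+= [(r.min()-.5,y),(r.max()+.5,y)]
W=np.array([onz(ci,p,s["tool_pos"][2]-.025) for p in P])
f=least_squares(lambda q:np.hypot(W[:,0]-q[0],W[:,1]-q[1])-q[2],[.603,-.133,.034],loss="soft_l1",f_scale=.0005).x
print(f, np.abs(np.hypot(W[:,0]-f[0],W[:,1]-f[1])-f[2]).max())
print(Ro.from_euler("xyz",s["tcp_rot"]).inv().apply(np.r_[f[:2],s["tool_pos"][2]]-s["tool_pos"])*1000)
```

```text
[ 0.60231497 -0.13323713  0.03355069] 0.0005144233736660078
[-2.86863077e-01  8.28608097e-01  6.26099764e-04]
```

```bash
python3 -c "
from h import *
plan((0.608,0.1034,0.15),-35)"
```

```text
t 7.95 now [ 0.603  -0.1327  0.155 ] [ 1.7998e+02  8.0000e-02 -3.4950e+01] F [ 0.23 -0.98 -3.98] w 0.0231
delta mm [-131.2 -196.4    5.1] rotvec [0.02 0.08 0.05]
```

>>> send_rows --deltas '[-30,-45,0,0,0,0,-1,-65,-98,0,0,0,0,-1,-100,-150,0,0,0,0,-1,-125,-187,2,0,0,0,-1,-131,-196.5,5,0,0.1,0,-1,-131,-196.5,5,0,0.1,0,-1,-131,-196.5,5,0,0.1,0,-1,-131,-196.5,5,0,0.1,0,-1]'

```text
t: 8.95
tool_pos: [0.6084, 0.102, 0.1502]
tcp_rot: [3.141, -0.001, -0.612]
wrist_force: [0.7, -0.3, -4.2]
grip_width: 0.0234
```

Run:
```python
from h import *
plan((0.608,0.1034,0.11),-35)
im=manip.capture("wrist")[:,:,::-1];cv2.imwrite("pics/w6.png",im)
```

```text
t 8.95 now [0.6084 0.102  0.1502] [ 1.7998e+02 -4.0000e-02 -3.5060e+01] F [ 0.74 -0.3  -4.2 ] w 0.0234
delta mm [-1.2 -0.9 40.2] rotvec [ 0.02 -0.04 -0.06]
```

View pics/w6.png

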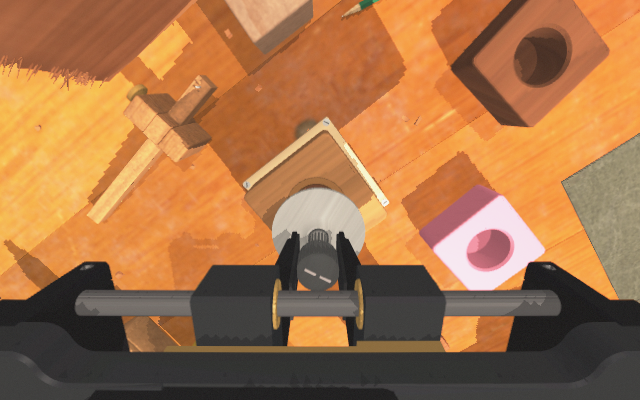

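The disc is over the block and the bore rim arc shows at px (318,180). I'll settle the position just above the mouth, then descend slowly.

>>> send_rows --deltas '[-1.2,-1,10,0,0,0,-1,-1.2,-1,18,0,0,0,-1,-1.2,-1,18,0,0,0,-1,-1.2,-1,18,0,0,0,-1,-1.2,-1,18,0,0,0,-1]'

```text
t: 9.62
tool_pos: [0.6083, 0.1037, 0.1327]
tcp_rot: [-3.141, -0.001, -0.612]
wrist_force: [0.8, -0.8, -3.0]
grip_width: 0.0236
```

Run:
```python
from h import *
plan((0.608,0.1034,0.098),-35)
```

```text
t 9.62 now [0.6083 0.1037 0.1327] [-1.7999e+02 -7.0000e-02 -3.5050e+01] F [ 0.76 -0.76 -3.  ] w 0.0236
delta mm [-0.1  0.5 34.7] rotvec [-0.01 -0.07 -0.05]
```

Lowering 20 mm into the bore while watching the forces.

>>> send_rows --deltas '[0,0,6,0,0,0,-1,0,0.3,12,0,0,0,-1,0,0.3,18,0,0,0,-1,0,0.3,20,0,0,0,-1,0,0.3,20,0,0,0,-1]'

```text
t: 10.25
tool_pos: [0.608, 0.1034, 0.1123]
tcp_rot: [3.141, -0.001, -0.612]
wrist_force: [-0.4, 0.1, -3.0]
grip_width: 0.0233
```

Run:
```python
from h import *
plan((0.608,0.1034,0.095),-35)
```

```text
t 10.25 now [0.608  0.1034 0.1123] [ 1.7999e+02 -4.0000e-02 -3.5050e+01] F [-0.43  0.15 -2.96] w 0.0233
delta mm [ 0.   0.  17.3] rotvec [ 0.01 -0.04 -0.05]
```

>>> send_rows --deltas '[0,0,6,0,0,0,-1,0,0,12,0,0,0,-1,0,0,17,0,0,0,-1,0,0,18,0,0,0,-1,0,0,18,0,0,0,-1]'

```text
t: 10.88
tool_pos: [0.608, 0.1035, 0.0942]
tcp_rot: [3.141, -0.001, -0.612]
wrist_force: [0.4, 0.1, -3.6]
grip_width: 0.0236
```

Run:
```python
from h import *
plan((0.608,0.1034,0.091),-35);print(manip.get_state()["torque"].round(3))
```

```text
t 10.88 now [0.608  0.1035 0.0942] [ 1.7999e+02 -4.0000e-02 -3.5050e+01] F [ 0.41  0.12 -3.58] w 0.0236
delta mm [0.1 0.1 3.2] rotvec [ 0.01 -0.04 -0.05]
[ 0.095 -0.011 -0.054]
```

>>> send_rows --deltas '[0,0,1.5,0,0,0,-1,0,0,3,0,0,0,-1,0,0,3,0,0,0,-1,0,0,3,0,0,0,-1]'

```text
t: 11.38
tool_pos: [0.6083, 0.1034, 0.0916]
tcp_rot: [-3.141, -0.001, -0.612]
wrist_force: [-0.5, -0.3, -1.7]
grip_width: 0.0232
```

>>> send_rows --deltas '[0,0,0.6,0,0,0,-1,0,0,0.6,0,0,0,-1,0,0,0.6,0,0,0,-1]'

```text
t: 11.75
tool_pos: [0.6084, 0.1034, 0.0914]
tcp_rot: [-3.141, -0.002, -0.612]
wrist_force: [-1.2, -1.5, 1.3]
grip_width: 0.0237
```

Run:
```python
from h import *
plan((0.608,0.1034,0.091),-35);print(manip.get_state()["torque"].round(3))
```

```text
t 11.75 now [0.6084 0.1034 0.0914] [-1.7999e+02 -9.0000e-02 -3.5050e+01] F [-1.16 -1.55  1.27] w 0.0237
delta mm [-0.4  0.2  0.4] rotvec [-0.01 -0.09 -0.05]
[-0.002  0.197  0.044]
```

>>> send_rows --deltas '[0,0,0.6,0,0,0,-1,0,0,1.1,0,0,0,-1,0,0,1.1,0,0,0,-1,0,0,1.1,0,0,0,-1]'

```text
t: 12.25
tool_pos: [0.6087, 0.1033, 0.0912]
tcp_rot: [-3.141, -0.002, -0.612]
wrist_force: [-3.8, -1.2, 4.9]
grip_width: 0.0237
```

Run:
```python
from h import *
plan((0.608,0.1034,0.091),-35);print(manip.get_state()["torque"].round(3))
im=manip.capture("wrist")[:,:,::-1];cv2.imwrite("pics/w7.png",im)
plan((0.608,0.1034,0.091),-35)
```

```text
t 12.25 now [0.6087 0.1033 0.0912] [-1.7998e+02 -1.2000e-01 -3.5050e+01] F [-3.78 -1.25  4.89] w 0.0237
delta mm [-0.6  0.3  0.2] rotvec [-0.02 -0.12 -0.05]
[-0.157  0.59   0.039]
t 12.30 now [0.6086 0.1033 0.0912] [-1.7998e+02 -1.1000e-01 -3.5040e+01] F [-3.37 -0.79  4.74] w 0.0234
delta mm [-0.6  0.3  0.2] rotvec [-0.02 -0.11 -0.04]
```

View pics/w7.png

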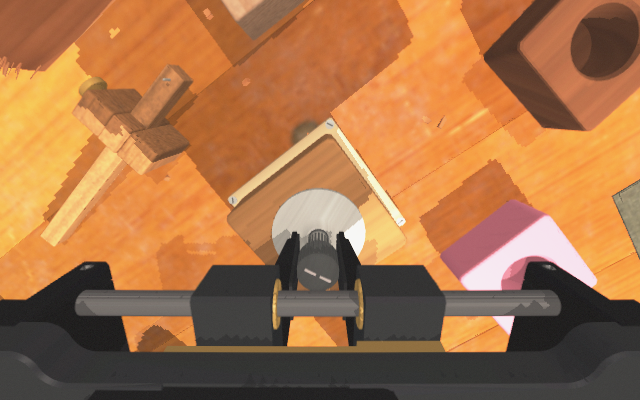

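The disc is flush on the block at px (318,231), with a load of about 8 N including the weight. I'll increase it to about 15 N.

>>> send_rows --deltas '[-0.3,0.2,1.2,0,0,0,-1,-0.5,0.3,1.7,0,0,0,-1,-0.5,0.3,1.7,0,0,0,-1,-0.5,0.3,1.7,0,0,0,-1]'

```text
t: 12.8
tool_pos: [0.6087, 0.1033, 0.0911]
tcp_rot: [-3.141, -0.003, -0.612]
wrist_force: [-3.6, -1.2, 6.6]
grip_width: 0.0236
```

Run:
```python
from h import *
plan((0.608,0.1034,0.091),-35);s=manip.get_state();print(s["torque"].round(3),s["joints"].round(2))
```

```text
t 12.80 now [0.6087 0.1033 0.0911] [-179.95   -0.18  -35.05] F [-3.63 -1.16  6.57] w 0.0236
delta mm [-0.6  0.3  0.1] rotvec [-0.05 -0.18 -0.05]
[-0.133  0.751 -0.007] [ 0.08  0.16  1.83 -0.    1.15  2.26]
```

>>> send_rows --deltas '[-0.7,0.3,2,0,-0.2,0,-1,-0.7,0.3,2.7,0,-0.2,0,-1,-0.7,0.3,2.7,0,-0.2,0,-1,-0.7,0.3,2.7,0,-0.2,0,-1]'

```text
t: 13.3
tool_pos: [0.6088, 0.1033, 0.091]
tcp_rot: [-3.14, -0.001, -0.612]
wrist_force: [-5.1, -2.1, 10.3]
grip_width: 0.0235
```

Run:
```python
from h import *
plan((0.608,0.1034,0.091),-35);s=manip.get_state();print(s["torque"].round(3),s["joints"].round(2))
```

```text
t 13.30 now [0.6088 0.1033 0.091 ] [-1.7991e+02 -7.0000e-02 -3.5040e+01] F [-5.12 -2.07 10.28] w 0.0235
delta mm [-0.8  0.4  0. ] rotvec [-0.09 -0.07 -0.04]
[-0.287  1.015  0.014] [0.08 0.16 1.83 0.   1.15 2.26]
```

>>> send_rows --deltas '[-1,1,2.7,0,0,0,-1,-1.4,1.5,3,0,0,0,-1,-1.4,1.5,3,0,0,0,-1,-1.4,1.5,3,0,0,0,-1]'

```text
t: 13.8
tool_pos: [0.6086, 0.1032, 0.091]
tcp_rot: [-3.137, -0.004, -0.612]
wrist_force: [-3.2, -1.7, 11.5]
grip_width: 0.0233
```

Run:
```python
from h import *
plan((0.608,0.1034,0.091),-35);s=manip.get_state();print(s["torque"].round(3),s["joints"].round(2))
```

```text
t 13.80 now [0.6086 0.1032 0.091 ] [-179.74   -0.24  -35.04] F [-3.22 -1.69 11.53] w 0.0233
delta mm [-0.6  0.1  0. ] rotvec [-0.26 -0.24 -0.04]
[0.05  0.609 0.042] [0.08 0.15 1.83 0.   1.15 2.26]
```

The load is about 15 N. Slackening now, in two halves.

>>> send_rows --deltas '[-1.6,1.4,3.1,0,0,-8,-1,-1.6,1.4,3.1,0,0,-16,-1,-1.6,1.4,3.1,0,0,-24,-1,-1.6,1.4,3.1,0,0,-32,-1,-1.6,1.4,3.1,0,0,-32,-1]'

```text
t: 14.42
tool_pos: [0.6087, 0.1038, 0.0911]
tcp_rot: [-3.138, -0.011, -0.052]
wrist_force: [-1.5, 0.5, 9.7]
grip_width: 0.0232
```

Run:
```python
from h import *
plan((0.608,0.1034,0.091),-35);s=manip.get_state();print(s["torque"].round(3),s["joints"].round(2))
im=manip.capture("wrist")[:,:,::-1];cv2.imwrite("pics/w8.png",im)
```

```text
t 14.43 now [0.6087 0.1038 0.0911] [-179.79   -0.65   -3.  ] F [-1.51  0.53  9.73] w 0.0232
delta mm [-0.7  0.4  0.1] rotvec [-0.38 -0.57 32.  ]
[0.332 0.432 0.072] [0.08 0.15 1.84 0.   1.14 1.7 ]
```

View pics/w8.png

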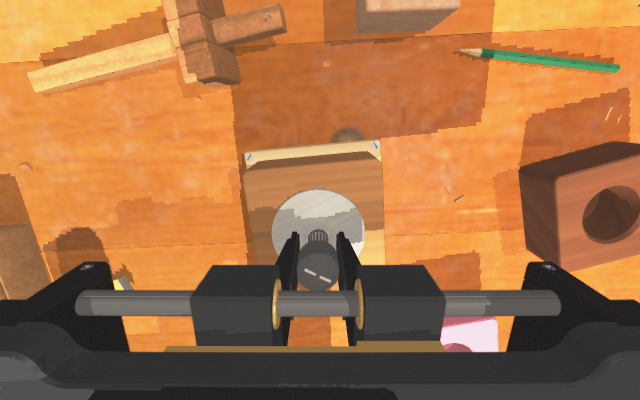

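Run:
```python
from h import *
for y in (5,13,21,29,34): plan((0.607,0.1034,0.088),y)
```

```text
t 14.47 now [0.6087 0.1038 0.091 ] [-179.79   -0.64   -3.04] F [-1.77  0.67 10.17] w 0.0229
delta mm [-1.7  0.5  3. ] rotvec [-0.16 -0.66 -8.04]
t 14.47 now [0.6087 0.1038 0.091 ] [-179.79   -0.64   -3.04] F [-1.77  0.67 10.17] w 0.0229
delta mm [-1.7  0.5  3. ] rotvec [ -0.12  -0.67 -16.04]
t 14.47 now [0.6087 0.1038 0.091 ] [-179.79   -0.64   -3.04] F [-1.77  0.67 10.17] w 0.0229
delta mm [-1.7  0.5  3. ] rotvec [ -0.07  -0.68 -24.04]
t 14.47 now [0.6087 0.1038 0.091 ] [-179.79   -0.64   -3.04] F [-1.77  0.67 10.17] w 0.0229
delta mm [-1.7  0.5  3. ] rotvec [-2.000e-02 -6.800e-01 -3.204e+01]
t 14.47 now [0.6087 0.1038 0.091 ] [-179.79   -0.64   -3.04] F [-1.77  0.67 10.17] w 0.0229
delta mm [-1.7  0.5  3. ] rotvec [ 1.000e-02 -6.900e-01 -3.703e+01]
```

>>> send_rows --deltas '[-1.7,0.3,3.6,-0.2,-0.7,0,-1,-1.7,0.3,3.6,-0.2,-0.7,0,-1,-1.7,0.3,3.6,-0.2,-0.7,-8,-1,-1.7,0.3,3.6,-0.1,-0.7,-16,-1,-1.7,0.3,3.6,-0.1,-0.7,-24,-1,-1.7,0.3,3.6,0,-0.7,-32,-1,-1.7,0.3,3.6,0,-0.7,-35,-1]'

```text
t: 15.35
tool_pos: [0.6089, 0.1045, 0.091]
tcp_rot: [3.141, -0.005, 0.559]
wrist_force: [-2.9, 0.8, 13.1]
grip_width: 0.0234
```

Run:
```python
from h import *
plan((0.608,0.1034,0.091),-35);s=manip.get_state();print(s["torque"].round(3),s["joints"].round(2))
im=manip.capture("wrist")[:,:,::-1];cv2.imwrite("pics/w9.png",im)
plan((0.608,0.1034,0.091),-35)
```

```text
t 15.35 now [0.6089 0.1045 0.091 ] [179.98  -0.26  32.03] F [-2.9   0.8  13.07] w 0.0234
delta mm [-1.4  0.5 -0. ] rotvec [-0.13 -0.24 67.03]
[ 0.213  0.69  -0.295] [0.08 0.16 1.83 0.   1.15 1.09]
t 15.40 now [0.609  0.1045 0.091 ] [179.96  -0.27  32.1 ] F [-3.63  0.15 12.52] w 0.0235
delta mm [-1.4  0.4 -0. ] rotvec [-0.13 -0.26 67.1 ]
```

View pics/w9.png

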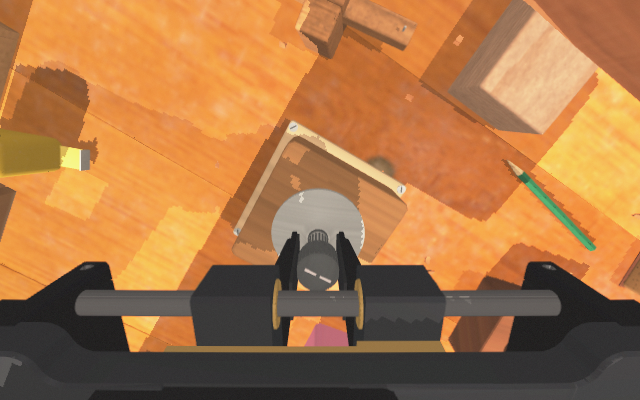

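The moment reached −0.3 N m at 67°, so the knob is on the slack stop and the gauge itself did not turn. The picture shows the disc still flush at px (318,231). I'll dwell briefly, then tighten under the same load.

>>> send_rows --deltas '[-1.8,-0.3,3.6,-0.1,-0.2,0,-1,-1.8,-0.3,3.6,-0.1,-0.2,0,-1,-1.8,-0.3,3.6,-0.1,-0.2,8,-1,-1.8,-0.3,3.6,-0.1,-0.3,16,-1,-1.8,-0.3,3.6,-0.1,-0.3,24,-1,-1.8,-0.3,3.6,-0.1,-0.3,32,-1,-1.8,-0.3,3.6,-0.1,-0.3,34,-1]'

```text
t: 16.27
tool_pos: [0.6095, 0.1039, 0.091]
tcp_rot: [3.141, -0.005, -0.035]
wrist_force: [-2.7, -1.1, 12.3]
grip_width: 0.0236
```

Run:
```python
from h import *
for y in (-38,): plan((0.608-.0017,0.1034-.0007,0.091),y)
s=manip.get_state();print(s["torque"].round(3),s["joints"].round(2))
```

```text
t 16.27 now [0.6095 0.1039 0.091 ] [179.96  -0.27  -1.98] F [-2.66 -1.11 12.31] w 0.0236
delta mm [-3.1  1.3 -0. ] rotvec [-0.04 -0.28 36.02]
[-0.114  0.629  0.04 ] [ 0.08  0.16  1.83 -0.    1.15  1.69]
```

>>> send_rows --deltas '[-2.2,0.5,3.6,0,-0.3,0,-1,-2.2,0.5,3.6,0,-0.3,8,-1,-2.2,0.5,3.6,0,-0.3,16,-1,-2.2,0.5,3.6,0,-0.3,24,-1,-2.2,0.5,3.6,0,-0.3,30,-1,-2.2,0.5,3.6,0,-0.3,35,-1,-2.2,0.5,3.6,0,-0.3,37,-1]'

```text
t: 17.15
tool_pos: [0.6092, 0.1033, 0.091]
tcp_rot: [-3.139, -0.003, -0.681]
wrist_force: [-4.4, -2.0, 12.9]
grip_width: 0.0233
```

Run:
```python
from h import *
plan((0.608,0.1034,0.091),-39)
s=manip.get_state();print(s["torque"].round(3),s["joints"].round(2))
im=manip.capture("wrist")[:,:,::-1];cv2.imwrite("pics/w10.png",im)
```

```text
t 17.15 now [0.6092 0.1033 0.091 ] [-179.83   -0.18  -39.  ] F [-4.44 -2.02 12.95] w 0.0233
delta mm [-1.   0.7 -0. ] rotvec [-0.17 -0.18 -0.  ]
[-0.22   0.771  0.351] [0.08 0.16 1.83 0.   1.15 2.33]
```

View pics/w10.png

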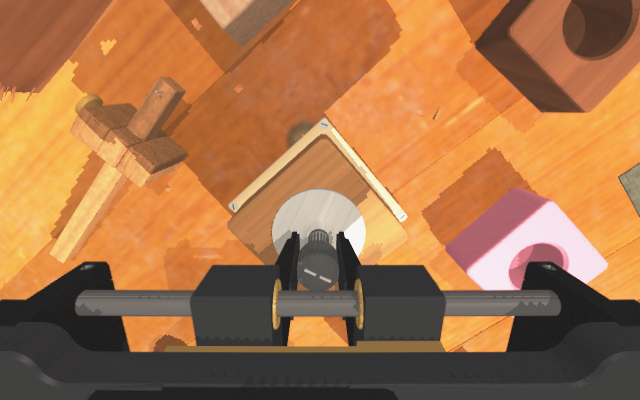

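The moment reached +0.35 N m, so the knob is on the tight stop with the disc still seated and the load around 16 N. I'll unload and draw it straight up gently.

>>> send_rows --deltas '[0,0,1,0,0,-1,-1,0,0,0,0,0,-1,-1,0,0,-1,0,0,-1,-1,0,0,-3,0,0,-1,-1,0,0,-3,0,0,-1,-1]'

```text
t: 17.82
tool_pos: [0.6086, 0.1034, 0.0927]
tcp_rot: [-3.139, -0.002, -0.664]
wrist_force: [1.1, 0.3, -4.5]
grip_width: 0.0233
```

Run:
```python
from h import *
plan((0.6092,0.1033,0.12),-38)
s=manip.get_state();print(s["torque"].round(3))
```

```text
t 17.82 now [0.6086 0.1034 0.0927] [-1.7987e+02 -1.1000e-01 -3.8050e+01] F [ 1.08  0.34 -4.46] w 0.0233
delta mm [  0.6  -0.3 -27.3] rotvec [-0.13 -0.11 -0.05]
[ 0.16  -0.061 -0.011]
```

>>> send_rows --deltas '[0,0,-4,0,0,0,-1,0,0,-8,0,0,0,-1,0,0,-12,0,0,0,-1,0,0,-12,0,0,0,-1]'

```text
t: 18.32
tool_pos: [0.6089, 0.1034, 0.1058]
tcp_rot: [-3.139, -0.003, -0.664]
wrist_force: [-0.2, -0.1, -1.8]
grip_width: 0.0232
```

Run:
```python
from h import *
plan((0.6086,0.1034,0.156),-38)
```

```text
t 18.32 now [0.6089 0.1034 0.1058] [-1.7984e+02 -1.5000e-01 -3.8050e+01] F [-0.24 -0.07 -1.77] w 0.0232
delta mm [ -0.1   0.  -50.2] rotvec [-0.16 -0.15 -0.05]
```

>>> send_rows --deltas '[0,0,-5,0,0,0,-1,0,0,-12,0,0,0,-1,0,0,-20,0,0,0,-1,0,0,-32,0,0,0,-1,0,0,-50,-0.2,-0.2,0,-1,0,0,-50,-0.2,-0.2,0,-1,0,0,-50,-0.2,-0.2,0,-1]'

```text
t: 19.2
tool_pos: [0.6087, 0.1033, 0.1559]
tcp_rot: [3.141, 0.001, -0.664]
wrist_force: [-0.5, -0.3, -2.9]
grip_width: 0.0233
```

Run:
```python
from h import *
plan((0.6028,-0.1325,0.16),-35)
ci=manip.camera_info("wrist");np.save("w11.npy",ci,allow_pickle=True)
im=manip.capture("wrist")[:,:,::-1];cv2.imwrite("pics/w11.png",im)
im=manip.capture("scene")[:,:,::-1];cv2.imwrite("pics/s11.png",cv2.resize(im[140:240,200:330],None,fx=6,fy=6,interpolation=cv2.INTER_CUBIC))
```

```text
t 19.20 now [0.6087 0.1033 0.1559] [ 1.7996e+02  5.0000e-02 -3.8050e+01] F [-0.46 -0.31 -2.9 ] w 0.0233
delta mm [140.7 189.3  -4.1] rotvec [ 0.04  0.05 -3.05]
```

View pics/w11.png

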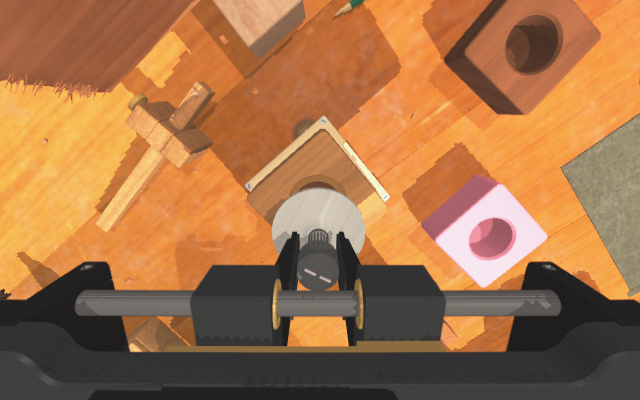

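View pics/s11.png

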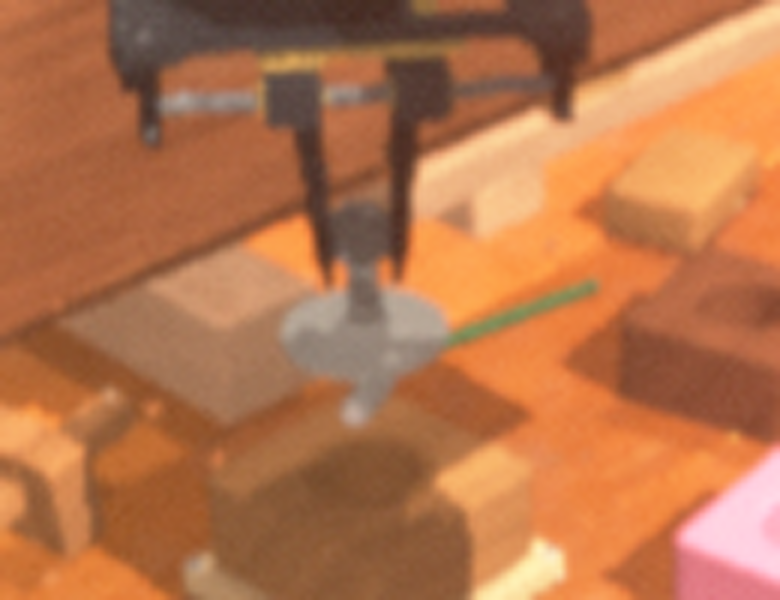

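The gauge is out and level, and the scene crop shows one extended tip at (355,412). I'll turn it a quarter turn so the scene camera sees the barrel side-on and I can check the spread.

>>> send_rows --deltas '[0,0,-10,0,0,-10,-1,0,0,-20,0,0,-20,-1,0,0,-20,0,0,-30,-1,0,0,-20,0,0,-40,-1,0,0,-20,0,0,-50,-1,0,0,-20,0,0,-60,-1,0,0,-20,0,0,-70,-1,0,0,-20,0,0,-75,-1,0,0,-20,0,0,-75,-1]'

```text
t: 20.42
tool_pos: [0.6078, 0.1032, 0.174]
tcp_rot: [-3.139, 0.004, 0.644]
wrist_force: [-0.2, 0.2, -3.3]
grip_width: 0.0235
```

Run:
```python
from h import *
plan((0.6034,-0.1325,0.16),-38)
im=manip.capture("scene")[:,:,::-1];cv2.imwrite("pics/s12f.png",im);cv2.imwrite("pics/s12.png",cv2.resize(im[150:220,220:310],None,fx=8,fy=8,interpolation=cv2.INTER_CUBIC))
```

```text
t 20.43 now [0.6078 0.1032 0.174 ] [-179.87    0.2    36.89] F [-0.24  0.25 -3.27] w 0.0235
delta mm [-144.9  186.    14.1] rotvec [2.000e-02 2.500e-01 7.489e+01]
```

View pics/s12.png

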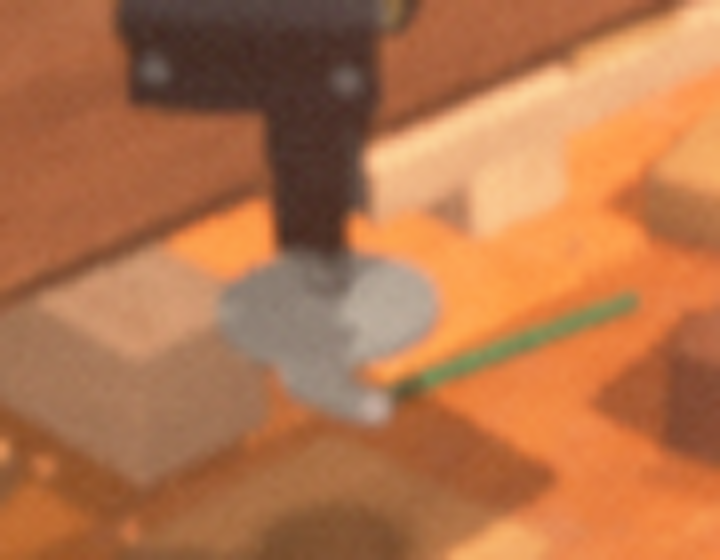

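Run:
```python
from h import *
ci=manip.camera_info("scene");s=manip.get_state();z=s["tool_pos"][2]-.057
f=lambda x,y:(220+(x+.5)/8-.5,150+(y+.5)/8-.5)
for p in((392,408),(375,403),(388,405)):
    d=onz(ci,f(*p),z)-s["tool_pos"];print(p,d.round(4),np.hypot(*d[:2]))
# disc check: ellipse left/right edges
a=onz(ci,f(217,307),s["tool_pos"][2]-.027);b=onz(ci,f(438,307),s["tool_pos"][2]-.027);print((a+b)/2-s["tool_pos"],np.linalg.norm(a-b))
```

```text
(392, 408) [-0.0226 -0.0082 -0.057 ] 0.02401308271792533
(375, 403) [-0.0167 -0.0066 -0.057 ] 0.017965067771997703
(388, 405) [-0.0204 -0.0086 -0.057 ] 0.022134078022733168
[-0.00216979 -0.00182111 -0.027     ] 0.06679801104377608
```

The side-on view puts the tip about 20 mm (19.4–21.4) from the disc axis, against 17.5 mm when drawn in, so it is set to the bore. Now I'll return it to the stand.

>>> send_rows --deltas '[-35,45,3,0,0,10,-1,-70,90,6,0,0,20,-1,-105,135,9,0,0,30,-1,-130,167,12,0,0,40,-1,-145,186,14,0,0,50,-1,-145,186,14,0,0,60,-1,-145,186,14,0,0,70,-1,-145,186,14,0,0.2,75,-1,-145,186,14,0,0.2,75,-1,-145,186,14,0,0.2,75,-1]'

```text
t: 21.72
tool_pos: [0.6033, -0.1325, 0.1601]
tcp_rot: [3.141, 0.001, -0.665]
wrist_force: [-0.3, -0.2, -3.5]
grip_width: 0.0233
```

Run:
```python
from h import *
plan((0.6035,-0.1329,0.118),-38)
im=manip.capture("wrist")[:,:,::-1];cv2.imwrite("pics/w13.png",im)
```

```text
t 21.73 now [ 0.6033 -0.1325  0.1601] [ 1.7995e+02  3.0000e-02 -3.8090e+01] F [-0.33 -0.19 -3.45] w 0.0233
delta mm [ 0.5  0.1 42.1] rotvec [ 0.05  0.03 -0.09]
```

View pics/w13.png

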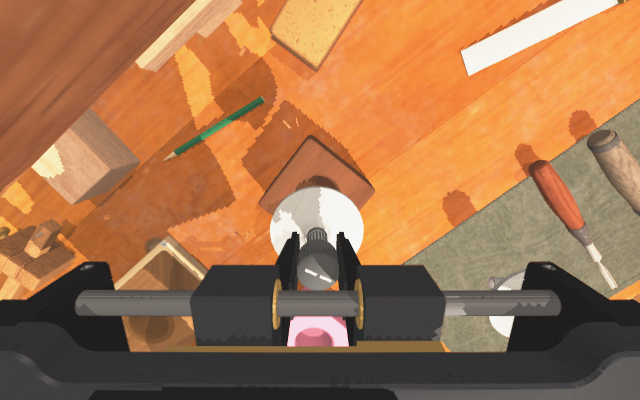

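The disc sits over the stand as before, with the hole's rim arc at px (318,184). Descending.

>>> send_rows --deltas '[0.5,0,20,0,0,0,-1,0.5,0,40,0,0,0,-1,0.5,0,42,0,0,0,-1,0.5,0,42,0,0,0,-1]'

```text
t: 22.28
tool_pos: [0.6033, -0.1327, 0.1173]
tcp_rot: [3.14, 0.002, -0.665]
wrist_force: [0.6, -0.2, -3.4]
grip_width: 0.0234
```

Run:
```python
from h import *
plan((0.6035,-0.1329,0.080),-38)
```

```text
t 22.27 now [ 0.6033 -0.1327  0.1173] [ 1.7993e+02  1.0000e-01 -3.8100e+01] F [ 0.57 -0.18 -3.38] w 0.0234
delta mm [ 0.3  0.  37.3] rotvec [ 0.07  0.1  -0.1 ]
```

>>> send_rows --deltas '[0.3,0,6,0,0.1,0,-1,0.3,0,12,0,0.1,0,-1,0.3,0,18,0,0.1,0,-1,0.3,0,18,0,0.1,0,-1]'

```text
t: 22.78
tool_pos: [0.603, -0.1327, 0.0984]
tcp_rot: [3.14, 0.001, -0.665]
wrist_force: [1.0, -0.3, -4.3]
grip_width: 0.0235
```

>>> send_rows --deltas '[0.3,0,6,0,0,0,-1,0.3,0,12,0,0,0,-1,0.3,0,18,0,0,0,-1,0.3,0,19,0,0,0,-1,0.3,0,19,0,0,0,-1]'

```text
t: 23.4
tool_pos: [0.6032, -0.1329, 0.0793]
tcp_rot: [3.14, 0.002, -0.665]
wrist_force: [0.2, 0.6, -3.9]
grip_width: 0.0235
```

Run:
```python
from h import *
plan((0.6035,-0.1329,0.076),-38)
```

```text
t 23.40 now [ 0.6032 -0.1329  0.0793] [ 1.799e+02  9.000e-02 -3.810e+01] F [ 0.22  0.57 -3.92] w 0.0235
delta mm [ 0.3 -0.2  3.3] rotvec [ 0.1   0.09 -0.1 ]
```

>>> send_rows --deltas '[0.2,0,1.5,0.1,0.1,0,-1,0.2,0,2.9,0.1,0.1,0,-1,0.2,0,2.9,0.1,0.1,0,-1,0.2,0,2.9,0.1,0.1,0,-1]'

```text
t: 23.9
tool_pos: [0.6038, -0.1333, 0.0771]
tcp_rot: [-3.141, -0.002, -0.665]
wrist_force: [0.2, -0.5, 0.0]
grip_width: 0.0235
```

>>> send_rows --deltas '[0,0,0.5,0,0,0,-1,0,0,0.7,0,0,0,-1,0,0,0.7,0,0,0,-1]'

```text
t: 24.28
tool_pos: [0.6042, -0.1334, 0.0769]
tcp_rot: [-3.141, -0.002, -0.665]
wrist_force: [0.6, -0.2, 2.2]
grip_width: 0.0233
```

Run:
```python
from h import *
plan((0.6035,-0.1329,0.076),-38)
print(manip.get_state()["torque"].round(3))
im=manip.capture("wrist")[:,:,::-1];cv2.imwrite("pics/w14.png",im)
```

```text
t 24.27 now [ 0.6042 -0.1334  0.0769] [-1.7997e+02 -1.3000e-01 -3.8090e+01] F [ 0.63 -0.22  2.23] w 0.0233
delta mm [-0.8  0.   0.9] rotvec [-0.03 -0.13 -0.09]
[-0.007  0.127 -0.003]
```

View pics/w14.png

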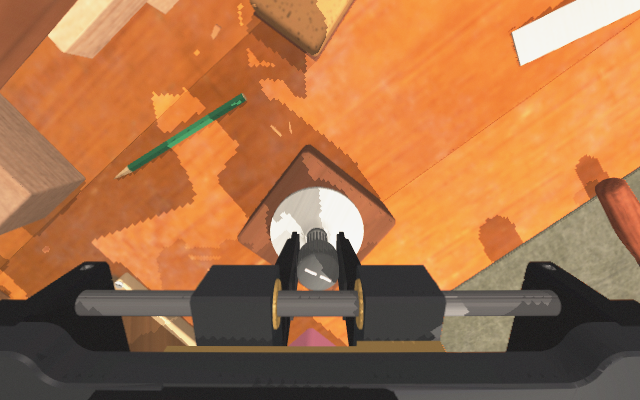

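The disc is resting on the stand with a load of about 5 N. Releasing.

>>> send_rows --deltas '[0,0,0,0,0,0,-0.4,0,0,0,0,0,0,0,0,0,0,0,0,0,0.4,0,0,0,0,0,0,0.4,0,0,0,0,0,0,0.4,0,0,0,0,0,0,0.4]'

```text
t: 25.08
tool_pos: [0.6041, -0.1334, 0.0768]
tcp_rot: [-3.141, -0.002, -0.665]
wrist_force: [0.3, 0.3, 0.8]
grip_width: 0.0658
```

Run:
```python
from h import *
plan((0.6035,-0.1329,0.2),-38)
im=manip.capture("wrist")[:,:,::-1];cv2.imwrite("pics/w15.png",im)
```

```text
t 25.07 now [ 0.6041 -0.1334  0.0768] [-1.7997e+02 -1.2000e-01 -3.8100e+01] F [0.33 0.31 0.76] w 0.0658
delta mm [-5.000e-01 -1.000e-01 -1.232e+02] rotvec [-0.03 -0.12 -0.1 ]
```

View pics/w15.png

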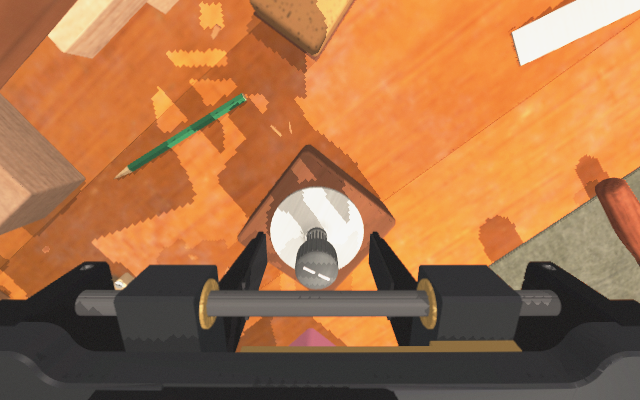

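The jaws are clear at px 265 and 372, and the gauge stands in its place. Lifting straight up to (…, 0.2).

>>> send_rows --deltas '[0,0,-20,0,0,0,0.4,0,0,-60,0,0,0,0.4,0,0,-105,0,0,0,0.4,0,0,-123,0,0,0,0.4,0,0,-123,0,0,0,0.4,0,0,-123,0,0,0,0.4]'

```text
t: 25.88
tool_pos: [0.6028, -0.1329, 0.1976]
tcp_rot: [3.141, 0.001, -0.665]
wrist_force: [1.2, -0.1, -0.4]
grip_width: 0.0665
```

Run:
```python
from h import *
plan((0.603,-0.133,0.2),-38)
ci=manip.camera_info("wrist");im=manip.capture("wrist")[:,:,::-1]
top=manip.capture("top")[:,:,::-1]
f=lambda i:cv2.resize(i,(400,300),interpolation=cv2.INTER_CUBIC)
sc=manip.capture("scene")[:,:,::-1]
cv2.imwrite("pics/fin.png",np.hstack([cv2.resize(im[110:270,220:420],(400,320),interpolation=cv2.INTER_CUBIC),cv2.resize(sc[150:230,270:370],(400,320),interpolation=cv2.INTER_CUBIC)]))
hsv=cv2.cvtColor(im,cv2.COLOR_BGR2HSV)
m=((hsv[...,1]<60)).astype(np.uint8)*255
m2=np.zeros_like(m);m2[120:230,250:390]=m[120:230,250:390]
c=max(cv2.findContours(m2,0,1)[0],key=cv2.contourArea);h=cv2.convexHull(c)
pts=np.array([onz(ci,p[0]+0.0,0.051)[:2] for p in h])
print("disc",cv2.minEnclosingCircle(pts.astype(np.float32)))
```

```text
t 25.88 now [ 0.6028 -0.1329  0.1976] [ 1.7996e+02  5.0000e-02 -3.8100e+01] F [ 1.21 -0.09 -0.41] w 0.0665
delta mm [ 0.2 -0.1 -2.4] rotvec [ 0.04  0.05 -0.1 ]
disc ((0.6040114760398865, -0.13348093628883362), 0.03442368283867836)
```

View pics/fin.png

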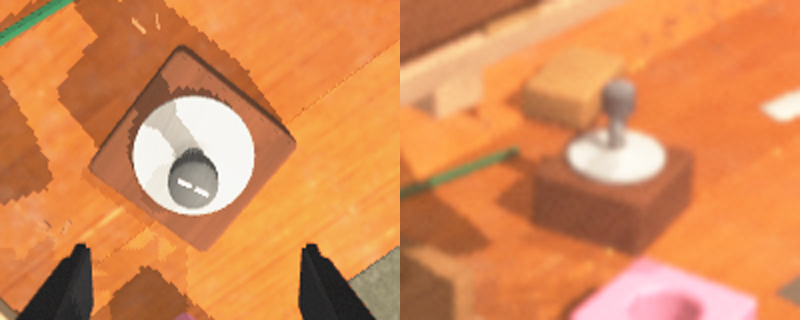

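The gauge stands upright in its stand, with the disc within about 1.6 mm of where it started, and the robot is clear. Handing in.

```bash
python3 -c "
from plant import manip
print(manip.close_job())"
```

```text
the job is handed in; nothing more can be done
None
```

The bore has been gauged, and the locked gauge is back upright in the dark stand. I handed the job in at about 26 s of the 72 s allowed.

- **Taking the size:** I seated the gauge's disc on the block and pressed it with about 13–16 N, including the gauge's own weight. I turned the knob about 67° counter-clockwise until it met the slack stop (0.3 N m). After a short dwell I turned it back to the tight stop (0.35 N m), with the disc still seated. It then drew out with no more than about 1–2 N of extra force.
- **Set to the bore:** Seen side-on by the scene camera, one tip was about 19–21 mm from the axis, which fits the 40 mm bore better than the 17.5 mm of a drawn-in plunger. This is a coarse check: I saw only one tip clearly and did not measure the tip-to-tip distance.
- **Put away:** The last pictures show the gauge upright in the stand, with its disc about 1.6 mm from where it started and the open jaws clear of it. The other tools were not touched.
- **Disagreements:**
  - The gripper shifted up to about 1.5 mm sideways while pressing and turning. If the gauge moved with it, the effect on the size is only about 0.1 mm.
  - The load dipped to about 13 N partway through the slackening turn, still inside the 12–18 N range.
  - The gripper finished about 0.7 mm higher when putting the gauge away than when picking it up. The knob probably slipped slightly in the jaws.

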